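# Unhasp and open the green tool chest

## Robot

A 7-joint arm with a two-finger parallel gripper is mounted at the origin on the work surface. World frame = base frame: x ahead of the robot, y to its left, z up, the work surface at z = 0. Lengths are in m, angles in degrees, forces in N, time in s.
With the tool pointing down it reaches from about 0.4 to 0.85 m from the base axis. Payload 10.4 kg.
Tool frame: the origin (TCP) lies midway between the tips of the shut fingers; the grasp point (between the pads) lies 19 mm behind it (bot.grasp_offset is the distance from the TCP to the grasp point, in m); y points along the fingers, z is the direction in which the jaws open and shut, and the axes are right-handed (so a half turn about y gives the same grasp; the last joint's range is limited). The gripper opens to 85 mm and grips with 20 to 120 N. Pads are 22 mm wide; open, the fingers measure 114 mm over their backs; the gripper's body (76 mm by 85 mm) begins 54 mm behind the grasp point. The pads swing forward as they close: fully open they stand 13 mm farther back than shut.
Start: joints at [-73.946, 19.034, -3.707, 83.658, 1.238, 77.344, -5.071], TCP at [0.186, 0.597, 0.231] pointing down, gripper open.
Joint ranges: [-148.97, 148.97], [-28.65, 121.19], [-84.17, 76.75], [9.2, 138.47], [-72.65, 252.65], [3.7, 117.97], [-149.18, 149.18]. Speed limits (degrees/s): [127.2, 127.2, 159.86, 159.86, 180, 180, 180].

## Interface

Orientations are given as a 3x3 rotation matrix whose columns are the frame's x, y, z axes.
In Python, from workcell import bot gives the robot as it stands.
- The arm moves only by the tool carry_out, never from a script. Its argument "moves" is a list of rows, each an object with "dp": the shift along the tool's x, y, z in mm, a list of three; "twist": the turn about the tool's y in rad; "gripper": the opening, from 0 (shut) to 1 (fully open). In form: [{"dp": [dx, dy, dz], "twist": twist, "gripper": gripper}, ...]. A call has 1 to 20 rows; each row shifts and turns the pose as measured when the row begins, along the tool's axes as they then stand; what a row does not reach is not made up. A row lasts 1/12 s, in which the tool goes at most 41.7 mm and 7.16 degrees, less where a joint would pass 70% of its speed; a pose out of reach is approached as far as the arm can. A call is refused whole if a number of a shift passes 41.7 or a number of a turn 0.125, either way. A call with a gripper value outside its range is refused whole. The fingers move at their own pace and stop on an object; "squeeze" is the grip in N (left out, the last holds). Time passes only in rows, so rows that do not move let the fingers close. It gives the time, the measured TCP pose, the force and the opening at its end, in the units of the state.
- bot.get_obs(): the state, without advancing time (a new reading comes with each control period).
- bot.camera(name): name is "scene" or "top" or "wrist"; returns a dict with "img" (420x560x3 uint8, red, green, blue), "camera_matrix" (3x3 intrinsics, pixels), "k1" (the pictures are not rectified: a ray, as slopes to the right and down, at radius r is drawn at 1 + k1 r^2 times it, then the intrinsics apply), "pose" (4x4, takes a point from camera to world coordinates); the wrist camera has in their place "tool_from_camera" (4x4, takes a point from camera to tool coordinates, whose origin is the TCP and whose axes are the tool frame's). Camera axes: x right, y up, looking along -z (the intrinsics and any distortion apply to the point x, -y, -z); pixel columns grow to the right and rows downward; lengths in m; the calibration is good to about 2 mm. A picture is of the moment at which its call begins: read the wrist's pose just before it. There is no depth.
- bot.sign_off(): hands the job in, once; it reports no verdict.
The state is a dict: "t": time; "joints": joint angles; "qvel": joint speeds; "joint_torque": joint torques, N m; "position": TCP position; "eef_rot": TCP orientation; "force": force on the tool from outside, world axes, zero at the start; "ft_torque": the same for the moment, N m; "opening": finger opening in m.
Only numpy, scipy, OpenCV 4.12 (cv2) and the standard library are available. Lean on these libraries where they do the work, as an engineer would, in place of code of your own. Each camera call takes 0.05 s, during which the arm holds its last target.

## Task

The craft class needs the pliers kept in the green tool chest. Flip the chest's hasp up off its staple by its red ball and swing its leaf clear, up past level, with the lid still down; then raise the lid by its black pull until it stands nearly upright, and let go. Leave the blue chest shut, its lid and hasp as they are.

Things in the scene. Friction and masses are not known exactly. Their poses are not given: they have to be found in the camera images.
- green_hasp (a joint): Hasp angle, rad: 0 hangs down over the staple (start 0 to 0.12), grows as it swings out and up, 1.57 leaf level, stop 2.3. Until 0.5 the staple (12 mm, through the leaf's slot) locks the lid. Leaf 30 x 46 mm, hinge pin at the lid's front edge; pin parallel to the red pull's y, 42 mm along +x and 38 mm along +z of the pull's own axes from its centre. Stiff: stays where left; 1.5 N at the pull.
- green_lid (a joint): Angle of the green chest's lid, rad: 0 shut (start), grows as its front edge rises, 1.57 upright, stop 1.7. Stiff hinge along the chest's far top edge: stays where left, 5 to 6 N at its pull to raise, lid 0.4 kg. The hinge is parallel to the black pull's y, 186 mm along +x and 12 mm along -z of that pull's own axes from its centre.
- green_hasp_pull (a point): Centre of the green hasp's red pull: a ball 22 mm across on a tongue, 46 mm out from the chest's front, 44 mm below the lid's top. Axes turn with the hasp; at 0: x level into the chest, y left along its front, z up. Pinch it from above along its y; it turns in the fingers. Green steel chest 240 wide, 140 deep, 125 mm high, front to the robot.
- green_lid_pull (a point): Centre of the green lid's black pull: a round bar 18 mm thick, 24 mm long along its y, on a tongue 46 mm out from the lid's front edge, 13 mm below the lid's top, 110 mm left (+y) of the hasp. Axes turn with the lid; shut: x level into the chest, y left along its front, z up. Pinch it from above along its y; it turns in the fingers as the lid rises.
- blue_hasp_pull (a point): Centre of the red hasp pull of the blue chest, of the same make and size, standing to one side of the green one. To be left as it is.

How it is judged (in metres and radians):
On the way, in this order (a step that is already met when the one before it is completed fails the run):
1. the green chest's hasp is swung up and clear of its staple while the lid is still down (value of joint green_hasp above 1.4 rad and value of joint green_lid below 0.15 rad), for 0.2 s.
2. the green chest's lid is raised (value of joint green_lid above 1.2 rad), for 0.2 s.
At the end, for the whole second after the job is handed in: the green chest's lid stands open at 1.2 rad (69 degrees) or more and at rest, its hasp swung clear at 1.2 rad or more; the blue chest is still shut with its hasp down (value of joint each of green_lid, green_hasp above 1.2 rad and velocity of joint green_lid between -0.05 and 0.05 rad/s); the robot touches nothing.
It fails at once if the green lid forced up with its hasp still down over the staple (value of joint green_lid above 0.15 rad and value of joint green_hasp below 0.5 rad).
It fails at once if the blue chest's hasp or lid moved (distance of blue_hasp_pull from where it was at the start of the episode above 0.02 m).
It also fails if it takes over 48 s, if anything falls off the work surface, if the arm or the gripper's body presses on something with over 40 N, if the wrist force passes 120 N, or if a joint passes its speed limit or range.

## Working session

There is one attempt and no reset: what is moved stays moved. The work goes in short steps, Python scripts to look and compute and a tool call to move; the robot and the scene stay as the last step left them, time stands still between calls to the robot, and variables do not carry over. Pictures are saved under pics/ and viewed, and the job is handed in when it is done.

Besides the shell and the picture viewer there is one more tool, called after "Emit:" as name(argument=value, ...), one argument or row to a line, values as JSON. carry_out: Moves the arm, as the interface text tells. Its arguments: {"type":"object","properties":{"moves":{"type":"array"},"squeeze":{"type":"number"}},"required":["moves"]}

```bash
mkdir -p pics; ls
cat > h.py <<'E'
from workcell import bot
import numpy as np, cv2
E
python3 - <<'E'
from h import *
o=bot.get_obs()
print({k:np.round(v,3).tolist() for k,v in o.items()}, bot.grasp_offset)
for n in ["scene","top","wrist"]:
    c=bot.camera(n); np.savez(f"{n}0.npz",**c)
    cv2.imwrite(f"pics/{n}0.png",c["img"][:,:,::-1]); print(n,{k:np.round(v,4).tolist() for k,v in c.items() if k!="img"})
E
```

```text
pics
{'t': 0.0, 'joints': [-73.945, 19.072, -3.706, 83.706, 1.24, 77.342, -5.069], 'qvel': [0.002, 0.011, -0.035, 0.072, -0.047, -0.071, 0.018], 'joint_torque': [-0.001, -62.545, 0.049, -39.16, 0.016, 0.01, -0.0], 'position': [0.186, 0.596, 0.231], 'eef_rot': [[0.955, -0.0, 0.298], [-0.298, -0.001, 0.955], [0.0, -1.0, -0.001]], 'force': [0.113, 1.144, -0.587], 'ft_torque': [-0.018, 0.014, -0.022], 'opening': 0.086} 0.0187
scene {'camera_matrix': [[466.1023, 0.0, 280.6231], [0.0, 466.1023, 209.5236], [0.0, 0.0, 1.0]], 'k1': -0.1247, 'pose': [[-0.3016, -0.8002, 0.5184, 1.0177], [0.9534, -0.2558, 0.1597, 0.1124], [0.0048, 0.5425, 0.8401, 0.8982], [0.0, 0.0, 0.0, 1.0]]}
top {'camera_matrix': [[523.401, 0.0, 282.3421], [0.0, 523.401, 201.5772], [0.0, 0.0, 1.0]], 'k1': -0.0811, 'pose': [[0.1725, 0.965, -0.1975, 0.3485], [-0.985, 0.169, -0.0347, -0.0375], [-0.0001, 0.2006, 0.9797, 1.1575], [0.0, 0.0, 0.0, 1.0]]}
wrist {'camera_matrix': [[293.0089, 0.0, 273.4042], [0.0, 293.0089, 212.7859], [0.0, 0.0, 1.0]], 'k1': -0.0282, 'tool_from_camera': [[-0.0001, -0.9492, -0.3145, -0.0807], [-0.0013, 0.3145, -0.9492, -0.1428], [1.0, 0.0003, -0.0013, -0.0008], [0.0, 0.0, 0.0, 1.0]]}
```

View pics/scene0.png

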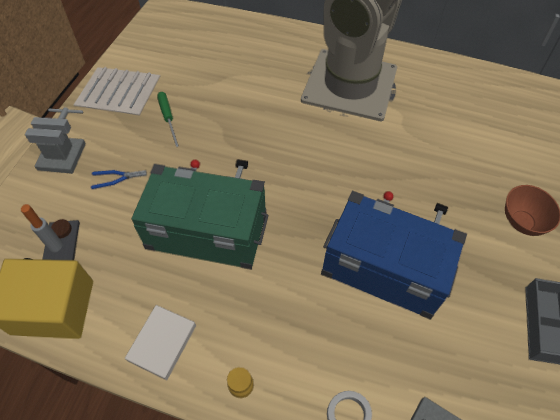

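View pics/top0.png

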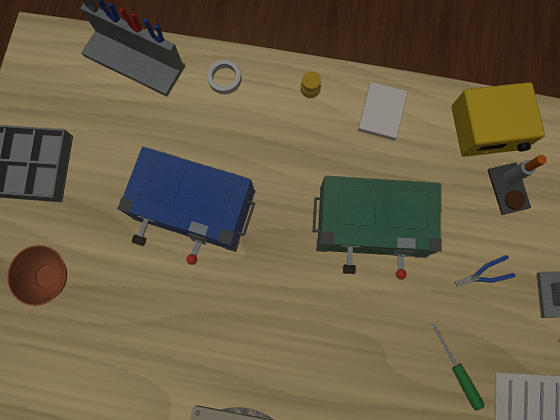

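View pics/wrist0.png

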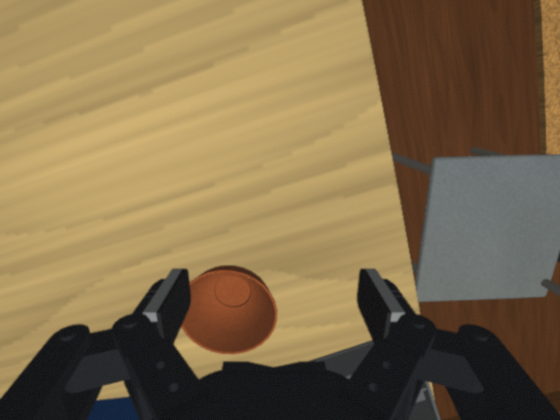

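The top view shows the green chest at right, with its red ball near (401,273) and black pull near (349,268). In the scene view they are at (195,164) and (241,164). The blue chest's ball is at (192,259) in the top view. Next I triangulate.

```bash
cat >> h.py <<'E'
def load(n): return dict(np.load(f"{n}.npz"))
def ray(c,uv,pose=None):
    K=c["camera_matrix"]; k=float(c["k1"])
    p=cv2.undistortPoints(np.array([[uv]],float),K,np.array([k,0,0,0,0.]))[0,0]
    P=c["pose"] if pose is None else pose
    d=P[:3,:3]@np.array([p[0],-p[1],-1]); return P[:3,3],d/np.linalg.norm(d)
def tri(rays):
    A=sum(np.eye(3)-np.outer(d,d) for o,d in rays); b=sum((np.eye(3)-np.outer(d,d))@o for o,d in rays)
    x=np.linalg.solve(A,b); return x,[1e3*np.linalg.norm((np.eye(3)-np.outer(d,d))@(x-o)) for o,d in rays]
def onz(r,z): o,d=r; return o+d*(z-o[2])/d[2]
def blobs(img,kind,win,amin=8):
    h=cv2.cvtColor(img,cv2.COLOR_RGB2HSV); H,S,V=[h[:,:,i].astype(int) for i in range(3)]
    if kind=="red": m=((H<6)|(H>174))&(S>150)&(V>90)
    elif kind=="black": m=(V<45)
    elif kind=="green": m=(H>60)&(H<90)&(S>80)
    u0,v0,u1,v1=win; mm=np.zeros(m.shape,np.uint8); mm[v0:v1,u0:u1]=m[v0:v1,u0:u1]
    n,l,s,c=cv2.connectedComponentsWithStats(mm)
    return [(c[i].round(2).tolist(),int(s[i,4]),s[i,:4].tolist()) for i in range(1,n) if s[i,4]>=amin], mm
E
python3 - <<'E'
from h import *
s=load("scene0");t=load("top0")
W={"gr":("red",(180,150,210,175),(385,260,415,285)),"gb":("black",(228,152,255,170),(338,258,362,280)),
"br":("red",(375,185,400,205),(180,250,205,270)),"bb":("black",(430,198,452,216),(125,230,150,250))}
R={}
for k,(c,ws,wt) in W.items():
    a=blobs(s["img"],c,ws)[0];b=blobs(t["img"],c,wt)[0];print(k,a,b)
    a=max(a,key=lambda q:q[1])[0];b=max(b,key=lambda q:q[1])[0]
    x,e=tri([ray(s,a),ray(t,b)]);print(k,x.round(4),np.round(e,1));R[k]=x
for p in "gb":
  d=R[p+"b"]-R[p+"r"];print(p,d.round(4),np.degrees(np.arctan2(-d[0],d[1])))
for c,n,ws in((s,"scene",(180,140,260,190)),(t,"top",(310,170,450,290))):
    u0,v0,u1,v1=ws; im=cv2.resize(c["img"][v0:v1,u0:u1,::-1],None,fx=5.5,fy=5,interpolation=cv2.INTER_CUBIC);cv2.imwrite(f"pics/{n}z.png",im[:600,:800])
E
```

```text
gr [([194.67, 163.4], 52, [191, 160, 9, 8])] [([400.58, 273.42], 66, [396, 269, 10, 10])]
gr [ 0.4582 -0.2624  0.0859] [1.2 1.2]
gb [([241.67, 163.45], 64, [236, 160, 12, 9])] [([348.75, 268.58], 93, [343, 265, 12, 9])]
gb [ 0.4473 -0.1529  0.1141] [1.3 1.3]
br [([388.25, 195.57], 60, [384, 192, 9, 8])] [([190.58, 258.74], 62, [187, 254, 8, 10])]
br [0.414  0.1654 0.0876] [0.5 0.5]
bb [([440.85, 207.95], 73, [435, 204, 13, 10])] [([138.45, 239.61], 92, [132, 235, 14, 10])]
bb [0.4314 0.2727 0.115 ] [1. 1.]
g [-0.0109  0.1095  0.0282] 5.664368185120206
b [0.0174 0.1073 0.0274] -9.218064186999522
```

View pics/topz.png

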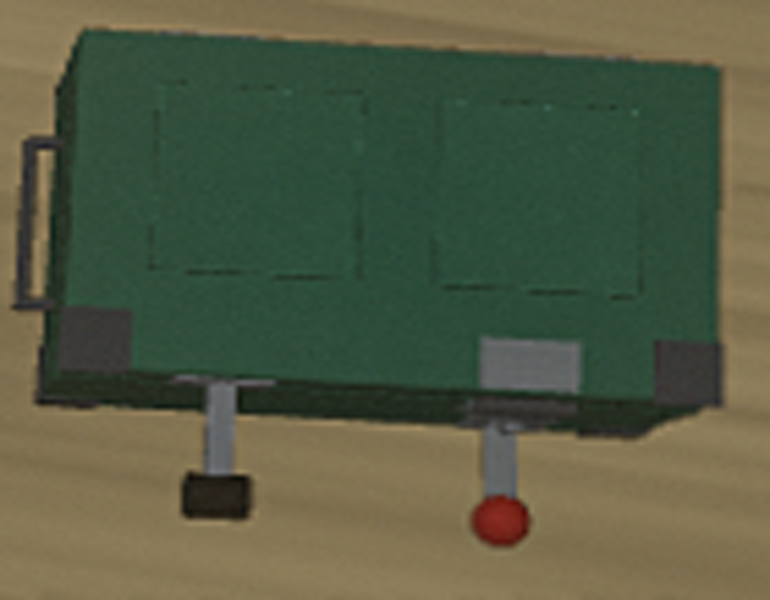

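View pics/scenez.png

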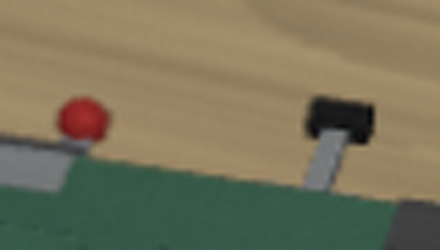

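Run:
```python
from h import *
t=load("top0"); f=lambda p:(310+p[0]/5.5-.4,170+p[1]/5-.4)
P={k:onz(ray(t,f(p)),.125) for k,p in dict(FL=(85,30),FR=(720,67),NR=(722,405),NL=(60,370)).items()}
for a,b in(("FR","FL"),("NR","NL")):
    d=P[b]-P[a];print(a,b,d.round(4),np.linalg.norm(d),np.degrees(np.arctan2(-d[0],d[1])))
for a,b in(("NR","FR"),("NL","FL")):
    d=P[b]-P[a];print(a,b,d.round(4),np.linalg.norm(d),np.degrees(np.arctan2(d[1],d[0])))
# refine: far edge from green mask top boundary
m=blobs(t["img"],"green",(325,170,445,260))[1]
us=np.arange(335,436); vs=[np.argmax(m[:,u]>0) for u in us]
a,b=np.polyfit(us,vs,1); p,q=[onz(ray(t,(u,a*u+b)),.125) for u in (335,435)]
d=p-q;print(np.degrees(np.arctan2(-d[0],d[1])), p,q)
```

```text
FR FL [-0.0258  0.2354  0.    ] 0.2368213644633378 6.24779042376785
NR NL [-0.027  0.239  0.   ] 0.24052941018965063 6.448670963825835
NR FR [0.1376 0.0165 0.    ] 0.13863098512826946 6.824608342985253
NL FL [0.1389 0.0129 0.    ] 0.13948640533874979 5.298499050550211
6.221321833288235 [ 0.62536742 -0.09774829  0.125     ] [ 0.64758985 -0.30160262  0.125     ]
```

Emit:
carry_out(
  moves=[
    {"dp": [38,0,0],"twist": -0.07,"gripper": 0.6},
    {"dp": [38,0,0],"twist": -0.07,"gripper": 0.6},
    {"dp": [38,0,0],"twist": -0.07,"gripper": 0.6},
    {"dp": [38,0,0],"twist": -0.07,"gripper": 0.6},
    {"dp": [38,0,0],"twist": -0.07,"gripper": 0.6},
    {"dp": [38,0,0],"twist": -0.07,"gripper": 0.6},
    {"dp": [0,0,-38],"twist": 0,"gripper": 0.6},
    {"dp": [0,0,-38],"twist": 0,"gripper": 0.6},
    {"dp": [0,0,-38],"twist": 0,"gripper": 0.6},
    {"dp": [0,0,-38],"twist": 0,"gripper": 0.6},
    {"dp": [0,0,-38],"twist": 0,"gripper": 0.6},
    {"dp": [0,0,-38],"twist": 0,"gripper": 0.6},
    {"dp": [0,0,-38],"twist": 0,"gripper": 0.6},
    {"dp": [0,0,-38],"twist": 0,"gripper": 0.6},
    {"dp": [0,0,-38],"twist": 0,"gripper": 0.6},
    {"dp": [0,0,-38],"twist": 0,"gripper": 0.6},
  ],
  squeeze=40,
)

```text
t: 1.48
position: [0.472, 0.1835, 0.2147]
eef_rot: [[0.988, -0.019, -0.154], [0.154, -0.016, 0.988], [-0.021, -1.0, -0.012]]
force: [0.7, 0.2, 1.3]
opening: 0.0512
```

```bash
cat >> h.py <<'E'
def tell(target=None,yaw=6.2):
    o=bot.get_obs(); R=np.array(o["eef_rot"]); p=np.array(o["position"])
    print("t",round(o["t"],2),"tcp",p.round(4),"F",np.round(o["force"],1),"open",round(o["opening"],4),"yaw",round(np.degrees(np.arctan2(R[1,0],R[0,0])),2),"tilt",R[:,1].round(3),"j",np.round(o["joints"],0))
    if target is not None: print("dp mm",(1e3*R.T@(np.array(target)-p)).round(1))
    y=np.radians(yaw); print("twist",round(np.arctan2(R[1,0],R[0,0])-y,3))
E
python3 - <<'E'
from h import *
tell([.458,-.262,.18])
E
```

```text
t 1.48 tcp [0.472  0.1835 0.2147] F [0.7 0.2 1.3] open 0.0512 yaw 8.87 tilt [-0.019 -0.016 -1.   ] j [-34.   5.   8. 102.  -0.  74.  73.]
dp mm [ -81.8   41.9 -437.5]
twist 0.047
```

Emit:
carry_out(
  moves=[
    {"dp": [0,0,0],"twist": 0,"gripper": 0.6},
    {"dp": [-5,-2,-28],"twist": 0.01,"gripper": 0.6},
    {"dp": [-5,-2,-28],"twist": 0.01,"gripper": 0.6},
    {"dp": [-5,-2,-28],"twist": 0.01,"gripper": 0.6},
    {"dp": [-5,-2,-28],"twist": 0.01,"gripper": 0.6},
    {"dp": [-5,-2,-28],"twist": 0,"gripper": 0.6},
    {"dp": [-5,0,-28],"twist": 0,"gripper": 0.6},
    {"dp": [-5,0,-28],"twist": 0,"gripper": 0.6},
    {"dp": [-5,0,-28],"twist": 0,"gripper": 0.6},
    {"dp": [-5,0,-28],"twist": 0,"gripper": 0.6},
    {"dp": [-5,0,-28],"twist": 0,"gripper": 0.6},
    {"dp": [-5,0,-28],"twist": 0,"gripper": 0.6},
    {"dp": [-5,0,-28],"twist": 0,"gripper": 0.6},
    {"dp": [-5,0,-28],"twist": 0,"gripper": 0.6},
    {"dp": [0,0,0],"twist": 0,"gripper": 0.6},
  ],
)

```text
t: 2.73
position: [0.4452, -0.2109, 0.2315]
eef_rot: [[0.995, -0.019, -0.101], [0.101, -0.017, 0.995], [-0.021, -1.0, -0.015]]
force: [0.1, -0.1, -0.1]
opening: 0.0514
```

Run:
```python
from h import *
tell([.458,-.262,.18])
```

```text
t 2.73 tcp [ 0.4452 -0.2109  0.2315] F [ 0.1 -0.1 -0.1] open 0.0514 yaw 5.78 tilt [-0.019 -0.017 -1.   ] j [-11.   2.  31. 104.   0.  75. 116.]
dp mm [  8.6  52.1 -51.4]
twist -0.007
```

Emit:
carry_out(
  moves=[
    {"dp": [2,8,-17],"twist": -0.003,"gripper": 0.6},
    {"dp": [2,8,-17],"twist": 0,"gripper": 0.6},
    {"dp": [2,8,-15],"twist": 0,"gripper": 0.6},
    {"dp": [0,0,0],"twist": 0,"gripper": 0.6},
  ],
)

```text
t: 3.07
position: [0.456, -0.262, 0.2074]
eef_rot: [[0.995, -0.018, -0.102], [0.101, -0.018, 0.995], [-0.02, -1.0, -0.016]]
force: [-0.2, 0.2, 0.1]
opening: 0.0514
```

Run:
```python
from h import *
tell([.458,-.262,.18])
o=bot.get_obs(); c=bot.camera("wrist"); T=np.eye(4);T[:3,:3]=o["eef_rot"];T[:3,3]=o["position"]
P=T@c["tool_from_camera"]; np.savez("w1.npz",**c,P=P); cv2.imwrite("pics/w1.png",c["img"][:,:,::-1])
for b in blobs(c["img"],"red",(0,0,560,420))[0]: print(b,onz(ray(c,b[0],P),.084))
```

```text
t 3.07 tcp [ 0.456  -0.262   0.2074] F [-0.2  0.2  0.1] open 0.0514 yaw 5.81 tilt [-0.018 -0.018 -1.   ] j [ -7.   8.  34. 102.  -3.  72. 124.]
dp mm [ 2.5 27.4  0.2]
twist -0.007
([275.01, 208.43], 338, [265, 199, 21, 20]) [ 0.45664224 -0.2628401   0.084     ]
```

View pics/w1.png

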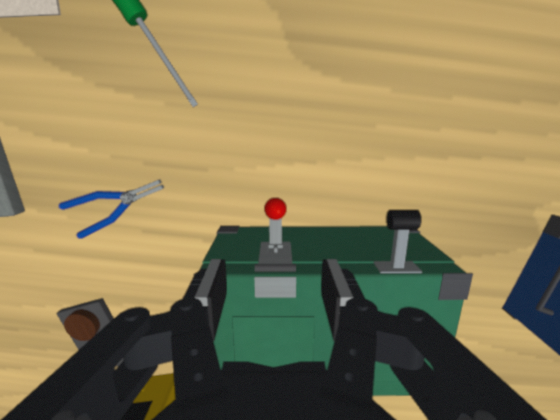

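Run:
```python
from h import *
tell([.4567,-.263,.066])
c=load("w1");b=blobs(c["img"],"black",(380,200,425,240))[0];print(b)
for q in b: print(onz(ray(c,q[0],c["P"]),.112))
```

```text
t 3.12 tcp [ 0.4562 -0.2608  0.2079] F [-0.9  0.1 -0. ] open 0.051 yaw 5.84 tilt [-0.018 -0.017 -1.   ] j [ -7.   8.  34. 102.  -3.  72. 124.]
dp mm [ 3.000e+00  1.419e+02 -1.000e-01]
twist -0.006
[([402.0, 219.09], 451, [387, 211, 33, 19])]
[ 0.44634207 -0.15361486  0.112     ]
```

Emit:
carry_out(
  moves=[
    {"dp": [1,18,0],"twist": -0.003,"gripper": 0.6},
    {"dp": [1,18,0],"twist": 0,"gripper": 0.6},
    {"dp": [1,18,0],"twist": 0,"gripper": 0.6},
    {"dp": [0,18,0],"twist": 0,"gripper": 0.6},
    {"dp": [0,18,0],"twist": 0,"gripper": 0.6},
    {"dp": [0,15,0],"twist": 0,"gripper": 0.6},
    {"dp": [0,10,0],"twist": 0,"gripper": 0.6},
    {"dp": [0,0,0],"twist": 0,"gripper": 0.6},
  ],
)

```text
t: 3.78
position: [0.4607, -0.2544, 0.0908]
eef_rot: [[0.994, -0.014, -0.111], [0.111, -0.014, 0.994], [-0.015, -1.0, -0.013]]
force: [-0.4, 0.4, -0.4]
opening: 0.0514
```

Run:
```python
from h import *
tell([.4567,-.263,.066])
```

```text
t 3.78 tcp [ 0.4607 -0.2544  0.0908] F [-0.4  0.4 -0.4] open 0.0514 yaw 6.35 tilt [-0.014 -0.014 -1.   ] j [ -5.  16.  32. 109.  -8.  58. 127.]
dp mm [-4.5 25.  -7.7]
twist 0.003
```

Emit:
carry_out(
  moves=[
    {"dp": [-4,2,-7],"twist": 0,"gripper": 0.6},
    {"dp": [0,6,-1],"twist": 0,"gripper": 0.6},
    {"dp": [0,6,-1],"twist": 0,"gripper": 0.6},
    {"dp": [0,6,0],"twist": 0,"gripper": 0.6},
    {"dp": [0,4,0],"twist": 0,"gripper": 0.6},
    {"dp": [0,0,0],"twist": 0,"gripper": 0.6},
  ],
)

```text
t: 4.28
position: [0.4591, -0.2648, 0.0679]
eef_rot: [[0.994, -0.01, -0.112], [0.111, -0.015, 0.994], [-0.011, -1.0, -0.014]]
force: [0.1, -0.2, -1.0]
opening: 0.051
```

Run:
```python
from h import *
tell([.4567,-.263,.066])
```

```text
t 4.28 tcp [ 0.4591 -0.2648  0.0679] F [ 0.1 -0.2 -1. ] open 0.051 yaw 6.4 tilt [-0.01  -0.015 -1.   ] j [ -3.  18.  32. 110. -10.  55. 130.]
dp mm [-2.2  1.9  2.1]
twist 0.004
```

Emit:
carry_out(
  moves=[
    {"dp": [-2,2,2],"twist": 0,"gripper": 0.6},
    {"dp": [0,0,0],"twist": 0,"gripper": 0.0},
    {"dp": [0,0,0],"twist": 0,"gripper": 0.0},
    {"dp": [0,0,0],"twist": 0,"gripper": 0.0},
    {"dp": [0,0,0],"twist": 0,"gripper": 0.0},
    {"dp": [0,0,0],"twist": 0,"gripper": 0.0},
    {"dp": [0,0,0],"twist": 0,"gripper": 0.0},
  ],
  squeeze=40,
)

```text
t: 4.87
position: [0.4567, -0.2627, 0.0659]
eef_rot: [[0.994, -0.01, -0.112], [0.112, -0.015, 0.994], [-0.011, -1.0, -0.014]]
force: [0.4, -0.6, -2.1]
opening: 0.0193
```

Run:
```python
from h import *
tell([.4567,-.263,.066])
o=bot.get_obs(); c=bot.camera("wrist"); cv2.imwrite("pics/w2.png",c["img"][:,:,::-1])
```

```text
t 4.87 tcp [ 0.4567 -0.2627  0.0659] F [ 0.4 -0.6 -2.1] open 0.0193 yaw 6.41 tilt [-0.01  -0.015 -1.   ] j [ -4.  18.  32. 110. -10.  55. 129.]
dp mm [-0.  -0.1 -0.3]
twist 0.004
```

View pics/w2.png

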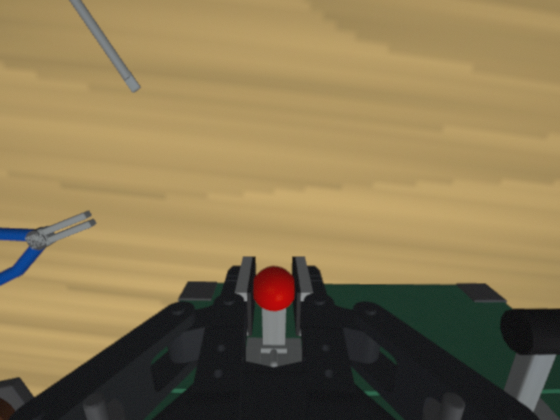

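The ball is held between the pads at pixel (273,288). Now I swing the hasp along its arc, checking part way.

Emit:
carry_out(
  moves=[
    {"dp": [-3,-5,0],"twist": 0,"gripper": 0},
    {"dp": [-3,-6,0],"twist": 0,"gripper": 0},
    {"dp": [-2,-6,0],"twist": 0,"gripper": 0},
    {"dp": [-2,-6,0],"twist": 0,"gripper": 0},
    {"dp": [-1,-6,0],"twist": 0,"gripper": 0},
    {"dp": [0,-6,0],"twist": 0,"gripper": 0},
    {"dp": [0,0,0],"twist": 0,"gripper": 0},
  ],
)

```text
t: 5.5
position: [0.4444, -0.264, 0.1048]
eef_rot: [[0.994, -0.01, -0.111], [0.111, -0.015, 0.994], [-0.012, -1.0, -0.014]]
force: [-0.7, -0.6, -1.8]
opening: 0.0193
```

```bash
cat >> h.py <<'E'
yw=np.radians(6.2); CX=np.array([np.cos(yw),np.sin(yw),0]); CY=np.array([-np.sin(yw),np.cos(yw),0])
B0=np.array([.4567,-.2628,.0845]); A0=np.radians(-37.6); PIN=B0+56.6e-3*(np.cos(A0)*CX)-np.array([0,0,56.6e-3*np.sin(A0)])
def hasp(targ=None):
    o=bot.get_obs();R=np.array(o["eef_rot"]);g=np.array(o["position"])-.0187*R[:,1]
    r=g-PIN; x,y,z=r@CX,r@CY,r[2]; a=np.degrees(np.arctan2(z,-x)); print("r",np.hypot(x,z)*1e3,"a",a,"theta",np.radians(a+42.1),"yoff",y*1e3)
    for t in targ or []:
        t=np.radians(t); q=PIN+56.6e-3*(-np.cos(t)*CX+np.array([0,0,np.sin(t)])); print((1e3*R.T@(q-g)).round(1)); g=q
E
python3 - <<'E'
from h import *
tell();hasp([13,26,39,52,65])
E
```

```text
t 5.5 tcp [ 0.4444 -0.264   0.1048] F [-0.7 -0.6 -1.8] open 0.0193 yaw 6.37 tilt [-0.01  -0.015 -1.   ] j [ -5.  13.  33. 110.  -7.  59. 128.]
twist 0.003
r 57.17844360509138 a 4.51582004378547 theta 0.8135995432812236 yoff 0.42427672263824734
[ 1.8 -8.2 -0.5]
[  4.1 -12.1  -0.2]
[  6.8 -10.9  -0.2]
[ 9.  -9.1 -0.2]
[10.8 -6.8 -0.1]
```

Emit:
carry_out(
  moves=[
    {"dp": [1,-4,0],"twist": 0,"gripper": 0},
    {"dp": [1,-4,0],"twist": 0,"gripper": 0},
    {"dp": [2,-6,0],"twist": 0,"gripper": 0},
    {"dp": [2,-6,0],"twist": 0,"gripper": 0},
    {"dp": [3,-6,0],"twist": 0,"gripper": 0},
    {"dp": [3,-5,0],"twist": 0,"gripper": 0},
    {"dp": [4,-5,0],"twist": 0,"gripper": 0},
    {"dp": [4,-4,0],"twist": 0,"gripper": 0},
    {"dp": [0,0,0],"twist": 0,"gripper": 0},
  ],
)

```text
t: 6.25
position: [0.4665, -0.2615, 0.1488]
eef_rot: [[0.994, -0.011, -0.111], [0.111, -0.016, 0.994], [-0.012, -1.0, -0.015]]
force: [-0.0, -1.6, -2.7]
opening: 0.0194
```

Run:
```python
from h import *
tell();hasp([52,60,68])
```

```text
t 6.25 tcp [ 0.4665 -0.2615  0.1488] F [-0.  -1.6 -2.7] open 0.0194 yaw 6.35 tilt [-0.011 -0.016 -1.   ] j [ -6.  12.  33. 105.  -6.  65. 126.]
twist 0.003
r 59.61548800200848 a 54.42389192660268 theta 1.6846597209583898 yoff 0.5621516862453754
[-0.1  3.9 -0.5]
[ 6.5 -4.5 -0.1]
[ 7.1 -3.5 -0.1]
```

Emit:
carry_out(
  moves=[
    {"dp": [4,-2,0],"twist": 0,"gripper": 0},
    {"dp": [4,-1,0],"twist": 0,"gripper": 0},
    {"dp": [3,0,0],"twist": 0,"gripper": 0},
    {"dp": [0,0,0],"twist": 0,"gripper": 0},
    {"dp": [0,0,0],"twist": 0,"gripper": 0},
    {"dp": [0,0,0],"twist": 0,"gripper": 0},
  ],
)

```text
t: 6.75
position: [0.4815, -0.2589, 0.1525]
eef_rot: [[0.994, -0.007, -0.112], [0.112, -0.016, 0.994], [-0.009, -1.0, -0.015]]
force: [0.2, -0.9, 0.1]
opening: 0.0
```

Run:
```python
from h import *
tell();hasp()
for n in("scene","top","wrist"):
    c=bot.camera(n);np.savez(n+"3.npz",**c);cv2.imwrite(f"pics/{n}3.png",c["img"][:,:,::-1])
```

```text
t 6.75 tcp [ 0.4815 -0.2589  0.1525] F [ 0.2 -0.9  0.1] open 0.0 yaw 6.45 tilt [-0.007 -0.016 -1.   ] j [ -6.  14.  33. 103.  -7.  66. 126.]
twist 0.004
r 55.763939305000484 a 69.37419742470216 theta 1.9455917760792365 yoff 1.4554768613661342
```

View pics/wrist3.png

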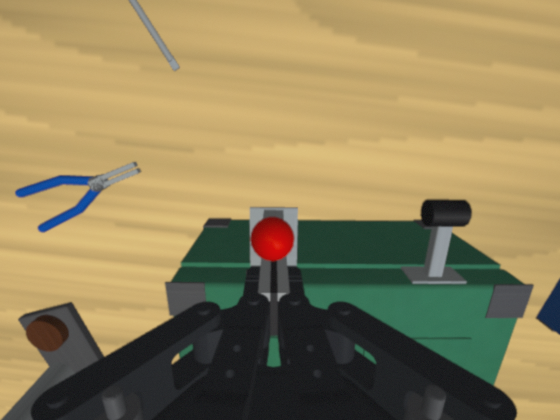

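View pics/top3.png

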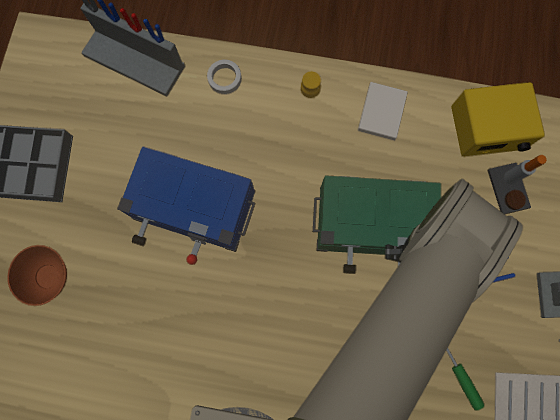

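The ball slipped out ahead of the shut fingers. In the wrist view it sits at (272,239), with the leaf roughly level. I'll estimate the hasp angle from the ball's ray.

Run:
```python
from h import *
o=bot.get_obs();T=np.eye(4);T[:3,:3]=o["eef_rot"];T[:3,3]=o["position"]
c=load("wrist3");P=T@c["tool_from_camera"]
b=blobs(c["img"],"red",(200,190,340,290))[0];print(b)
uv=max(b,key=lambda q:q[1])[0]; O,d=ray(c,uv,P)
# intersections with cylinder r=56.6 about pin
ox,oz=(O-PIN)@CX,(O-PIN)[2];dx,dz=d@CX,d[2]
for s in np.roots([dx*dx+dz*dz,2*(ox*dx+oz*dz),ox*ox+oz*oz-.0566**2]):
    if abs(s.imag)<1e-9:
        q=O+s.real*d;r=q-PIN;print(q.round(4),"theta",np.radians(42.1+np.degrees(np.arctan2(r[2],-(r@CX)))), "y",r@CY)
w=max(b,key=lambda q:q[1])[2];print("range by size",.022*293/ w[2])
g=c["img"]
# closest approach
x=-(ox*dx+oz*dz)/(dx*dx+dz*dz);q=O+x*d-PIN;print("closest",q@CX,q[2],"rng",x)
```

```text
[([271.97, 238.67], 1435, [251, 217, 43, 45])]
[ 0.5002 -0.2601  0.0625] theta -0.8120118042237296 y -0.0020573790314839815
[ 0.46   -0.2628  0.1575] theta 1.4817731876087432 y -0.0003930958142521681
range by size 0.14990697674418604
closest -0.021443933825794455 -0.009063896087886755 rng 0.20196296034759129
```

Emit:
carry_out(
  moves=[
    {"dp": [0,0,0],"twist": 0,"gripper": 0.6},
    {"dp": [0,0,0],"twist": 0,"gripper": 0.6},
    {"dp": [0,0,0],"twist": 0,"gripper": 0.6},
    {"dp": [0,0,0],"twist": 0,"gripper": 0.6},
    {"dp": [-7,0,-1],"twist": 0,"gripper": 0.6},
    {"dp": [-7,0,-1],"twist": 0,"gripper": 0.6},
    {"dp": [-6,4,0],"twist": 0,"gripper": 0.6},
    {"dp": [-2,6,0],"twist": 0,"gripper": 0.6},
    {"dp": [0,0,0],"twist": 0,"gripper": 0.6},
  ],
)

```text
t: 7.65
position: [0.456, -0.2645, 0.1419]
eef_rot: [[0.994, -0.007, -0.111], [0.111, -0.015, 0.994], [-0.009, -1.0, -0.015]]
force: [0.0, 0.8, -0.4]
opening: 0.0513
```

Run:
```python
from h import *
tell([.4595,-.263,.140])
o=bot.get_obs();T=np.eye(4);T[:3,:3]=o["eef_rot"];T[:3,3]=o["position"]
c=bot.camera("wrist");P=T@c["tool_from_camera"];cv2.imwrite("pics/w4.png",c["img"][:,:,::-1])
b=blobs(c["img"],"red",(200,190,340,330))[0];print(b)
uv=max(b,key=lambda q:q[1])[0]; O,d=ray(c,uv,P);np.save("r4.npy",[O,d])
ox,oz=(O-PIN)@CX,(O-PIN)[2];dx,dz=d@CX,d[2]
for s in np.roots([dx*dx+dz*dz,2*(ox*dx+oz*dz),ox*ox+oz*oz-.0566**2]):
    if abs(s.imag)<1e-9:
        q=O+s.real*d;r=q-PIN;print(q.round(4),"theta",np.radians(42.1+np.degrees(np.arctan2(r[2],-(r@CX)))), "y",r@CY)
```

```text
t 7.65 tcp [ 0.456  -0.2645  0.1419] F [ 0.   0.8 -0.4] open 0.0513 yaw 6.35 tilt [-0.007 -0.015 -1.   ] j [ -5.  11.  33. 107.  -6.  64. 127.]
dp mm [3.7 1.9 1.2]
twist 0.003
[([277.02, 295.62], 1486, [256, 274, 43, 44])]
[ 0.5216 -0.2557  0.0663] theta -1.206432343981068 y 1.116996180894443e-05
[ 0.4607 -0.2626  0.1583] theta 1.500420880242489 y -0.0002505813234013831
```

View pics/w4.png

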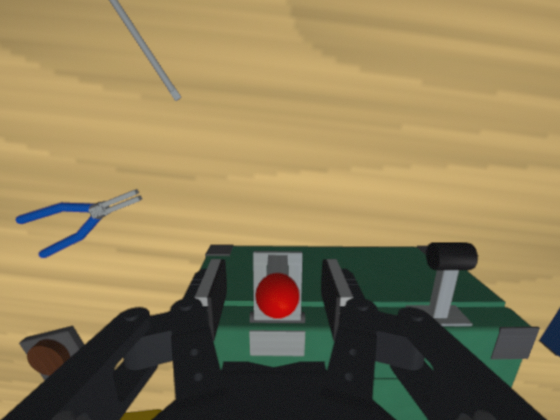

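Emit:
carry_out(
  moves=[
    {"dp": [5,3,1],"twist": 0,"gripper": 0.6},
    {"dp": [0,0,0],"twist": 0,"gripper": 0},
    {"dp": [0,0,0],"twist": 0,"gripper": 0},
    {"dp": [0,0,0],"twist": 0,"gripper": 0},
    {"dp": [0,0,0],"twist": 0,"gripper": 0},
    {"dp": [0,0,0],"twist": 0,"gripper": 0},
    {"dp": [3,-3,0],"twist": 0,"gripper": 0},
    {"dp": [3,-3,0],"twist": 0,"gripper": 0},
    {"dp": [3,-2,0],"twist": 0,"gripper": 0},
    {"dp": [4,-2,0],"twist": 0,"gripper": 0},
    {"dp": [0,0,0],"twist": 0,"gripper": 0},
  ],
)

```text
t: 8.62
position: [0.4741, -0.2608, 0.1483]
eef_rot: [[0.994, -0.013, -0.111], [0.111, -0.015, 0.994], [-0.014, -1.0, -0.013]]
force: [0.7, -0.8, -3.7]
opening: 0.0197
```

Run:
```python
from h import *
tell();hasp([60,68])
```

```text
t 8.62 tcp [ 0.4741 -0.2608  0.1483] F [ 0.7 -0.8 -3.7] open 0.0197 yaw 6.35 tilt [-0.013 -0.015 -1.   ] j [ -6.  13.  33. 104.  -7.  65. 126.]
twist 0.003
r 55.112290325912326 a 60.56653162201478 theta 1.7918690084070326 yoff 0.3575322238667943
[-1.2 -1.  -0.4]
[ 7.  -3.6 -0.1]
```

Still gripped, with the hasp near 1.75. A little more, then release, rise and look.

Emit:
carry_out(
  moves=[
    {"dp": [3,-2,0],"twist": 0,"gripper": 0},
    {"dp": [3,-1,0],"twist": 0,"gripper": 0},
    {"dp": [0,0,0],"twist": 0,"gripper": 0},
    {"dp": [0,0,0],"twist": 0,"gripper": 0},
    {"dp": [0,0,0],"twist": 0,"gripper": 0.6},
    {"dp": [0,0,0],"twist": 0,"gripper": 0.6},
    {"dp": [0,0,0],"twist": 0,"gripper": 0.6},
    {"dp": [0,0,0],"twist": 0,"gripper": 0.6},
    {"dp": [0,-12,0],"twist": 0,"gripper": 0.6},
    {"dp": [0,-16,0],"twist": 0,"gripper": 0.6},
    {"dp": [0,-16,0],"twist": 0,"gripper": 0.6},
    {"dp": [0,-10,0],"twist": 0,"gripper": 0.6},
    {"dp": [0,0,0],"twist": 0,"gripper": 0.6},
  ],
)

```text
t: 9.7
position: [0.4838, -0.2591, 0.2122]
eef_rot: [[0.994, -0.007, -0.111], [0.111, -0.016, 0.994], [-0.009, -1.0, -0.015]]
force: [0.1, 0.3, 0.4]
opening: 0.0512
```

Run:
```python
from h import *
tell([.4465,-.1534,.17])
o=bot.get_obs();T=np.eye(4);T[:3,:3]=o["eef_rot"];T[:3,3]=o["position"]
c=bot.camera("wrist");P=T@c["tool_from_camera"];cv2.imwrite("pics/w5.png",c["img"][:,:,::-1])
b=blobs(c["img"],"red",(200,100,340,330))[0];print(b)
uv=max(b,key=lambda q:q[1])[0]; O,d=ray(c,uv,P)
ox,oz=(O-PIN)@CX,(O-PIN)[2];dx,dz=d@CX,d[2]
for s in np.roots([dx*dx+dz*dz,2*(ox*dx+oz*dz),ox*ox+oz*oz-.0566**2]):
    if abs(s.imag)<1e-9:
        q=O+s.real*d;r=q-PIN;print(q.round(4),"theta",np.radians(42.1+np.degrees(np.arctan2(r[2],-(r@CX)))), "y",r@CY)
```

```text
t 9.7 tcp [ 0.4838 -0.2591  0.2122] F [0.1 0.3 0.4] open 0.0512 yaw 6.38 tilt [-0.007 -0.016 -1.   ] j [ -7.  11.  33.  99.  -5.  73. 124.]
dp mm [-25.   40.7 109.8]
twist 0.003
[([273.86, 230.13], 775, [259, 215, 31, 31])]
[ 0.5173 -0.2576  0.0647] theta -1.1213274154768718 y -0.0013238360938278755
[ 0.4765 -0.2609  0.1698] theta 1.8485761457691716 y -0.00019702197364978926
```

View pics/w5.png

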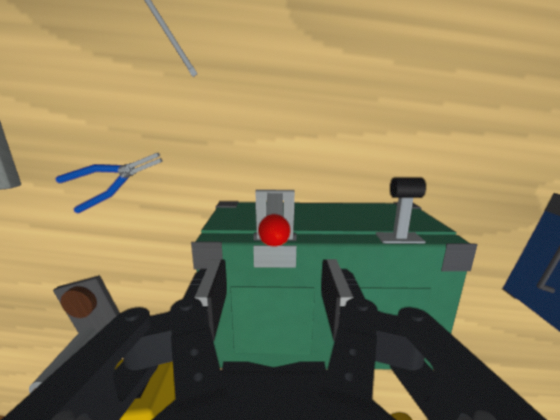

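The ball is at (274,230), so the hasp is at about 1.85 rad, and the lid is down. Now to the black pull at (408,188).

Emit:
carry_out(
  moves=[
    {"dp": [-4,0,18],"twist": 0,"gripper": 0.6},
    {"dp": [-4,0,18],"twist": 0,"gripper": 0.6},
    {"dp": [-4,0,18],"twist": 0,"gripper": 0.6},
    {"dp": [-4,0,18],"twist": 0,"gripper": 0.6},
    {"dp": [-4,0,18],"twist": 0,"gripper": 0.6},
    {"dp": [-4,0,14],"twist": 0,"gripper": 0.6},
    {"dp": [0,0,0],"twist": 0,"gripper": 0.6},
  ],
)

```text
t: 10.33
position: [0.4448, -0.1547, 0.2058]
eef_rot: [[0.994, -0.011, -0.109], [0.109, -0.017, 0.994], [-0.013, -1.0, -0.015]]
force: [1.1, 0.0, 0.2]
opening: 0.0515
```

Run:
```python
from h import *
tell([.4465,-.1534,.094])
o=bot.get_obs();T=np.eye(4);T[:3,:3]=o["eef_rot"];T[:3,3]=o["position"]
c=bot.camera("wrist");P=T@c["tool_from_camera"];cv2.imwrite("pics/w6.png",c["img"][:,:,::-1])
b=blobs(c["img"],"black",(240,150,320,250),40)[0]
for q in b:print(q,onz(ray(c,q[0],P),.1125))
```

```text
t 10.33 tcp [ 0.4448 -0.1547  0.2058] F [1.1 0.  0.2] open 0.0515 yaw 6.26 tilt [-0.011 -0.017 -1.   ] j [-15.  -0.  28. 109.   1.  72. 109.]
dp mm [  3.3 111.8   2.8]
twist 0.001
([276.88, 220.91], 503, [263, 212, 29, 19]) [ 0.44812699 -0.15334032  0.1125    ]
```

View pics/w6.png

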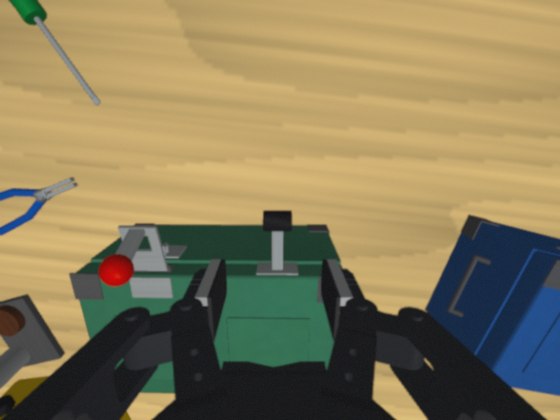

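The black pull is at (277,221), straight between the fingers. I'm descending.

Emit:
carry_out(
  moves=[
    {"dp": [1,15,-1],"twist": 0,"gripper": 0.6},
    {"dp": [1,15,-1],"twist": 0,"gripper": 0.6},
    {"dp": [0,15,-1],"twist": 0,"gripper": 0.6},
    {"dp": [0,15,-1],"twist": 0,"gripper": 0.6},
    {"dp": [0,12,0],"twist": 0,"gripper": 0.6},
    {"dp": [0,0,0],"twist": 0,"gripper": 0.6},
  ],
)

```text
t: 10.88
position: [0.4481, -0.1664, 0.1305]
eef_rot: [[0.994, -0.009, -0.106], [0.105, -0.019, 0.994], [-0.011, -1.0, -0.018]]
force: [-0.5, -0.8, 0.4]
opening: 0.0512
```

Run:
```python
from h import *
tell([.4473,-.1535,.0935])
```

```text
t 10.88 tcp [ 0.4481 -0.1664  0.1305] F [-0.5 -0.8  0.4] open 0.0512 yaw 6.05 tilt [-0.009 -0.019 -1.   ] j [-14.   5.  29. 114.  -2.  62. 112.]
dp mm [ 1.  36.8 13.6]
twist -0.003
```

Emit:
carry_out(
  moves=[
    {"dp": [1,0,12],"twist": 0,"gripper": 0.6},
    {"dp": [0,8,1],"twist": 0,"gripper": 0.6},
    {"dp": [0,8,1],"twist": 0,"gripper": 0.6},
    {"dp": [0,8,0],"twist": 0,"gripper": 0.6},
    {"dp": [0,7,0],"twist": 0,"gripper": 0.6},
    {"dp": [0,3,0],"twist": 0,"gripper": 0.6},
    {"dp": [0,0,0],"twist": 0,"gripper": 0.6},
  ],
)

```text
t: 11.47
position: [0.4475, -0.1578, 0.0932]
eef_rot: [[0.995, -0.009, -0.101], [0.101, -0.021, 0.995], [-0.011, -1.0, -0.02]]
force: [0.4, -0.7, 0.1]
opening: 0.0516
```

Run:
```python
from h import *
tell([.4473,-.1535,.0935])
```

```text
t 11.47 tcp [ 0.4475 -0.1578  0.0932] F [ 0.4 -0.7  0.1] open 0.0516 yaw 5.79 tilt [-0.009 -0.021 -1.   ] j [-14.   8.  29. 116.  -3.  57. 112.]
dp mm [ 0.2 -0.4  4.3]
twist -0.007
```

Emit:
carry_out(
  moves=[
    {"dp": [0,1,4],"twist": -0.006,"gripper": 0.6},
    {"dp": [0,0,0],"twist": 0,"gripper": 0},
    {"dp": [0,0,0],"twist": 0,"gripper": 0},
    {"dp": [0,0,0],"twist": 0,"gripper": 0},
    {"dp": [0,0,0],"twist": 0,"gripper": 0},
    {"dp": [0,0,0],"twist": 0,"gripper": 0},
    {"dp": [0,0,0],"twist": 0,"gripper": 0},
  ],
  squeeze=60,
)

```text
t: 12.05
position: [0.447, -0.1534, 0.092]
eef_rot: [[0.994, -0.009, -0.108], [0.108, -0.021, 0.994], [-0.012, -1.0, -0.02]]
force: [0.3, 0.2, -3.9]
opening: 0.0229
```

```bash
cat >> h.py <<'E'
G0=np.array([.4475,-.1533,.1125]); HI=G0+.186*CX-np.array([0,0,.012]); RL=np.hypot(.186,.012); F0=np.arctan2(.012,.186)
def lid(targ=[]):
    o=bot.get_obs();R=np.array(o["eef_rot"]);g=np.array(o["position"])-.0187*R[:,1]
    r=g-HI; x,y,z=r@CX,r@CY,r[2]; a=np.arctan2(z,-x); print("r-RL",(np.hypot(x,z)-RL)*1e3,"lid",a-F0,"yoff",y*1e3)
    for t in targ:
        q=HI+RL*(-np.cos(t+F0)*CX+np.array([0,0,np.sin(t+F0)])); print(t,(1e3*R.T@(q-g)).round(1)); g=q
E
python3 - <<'E'
from h import *
tell();lid(np.arange(.1,1.5,.1))
E
```

```text
t 12.05 tcp [ 0.447  -0.1534  0.092 ] F [ 0.3  0.2 -3.9] open 0.0229 yaw 6.18 tilt [-0.009 -0.021 -1.   ] j [-14.   8.  28. 117.  -3.  57. 112.]
twist -0.0
r-RL 0.16960632584056556 lid -0.009536114253822323 yoff 0.36014498209380097
0.1 [  2.2 -20.3  -0.8]
0.2 [  3.8 -18.2  -0.4]
0.30000000000000004 [  5.6 -17.8  -0.4]
0.4 [  7.3 -17.1  -0.3]
0.5 [  9.  -16.3  -0.3]
0.6 [ 10.6 -15.3  -0.3]
0.7000000000000001 [ 12.  -14.2  -0.3]
0.8 [ 13.4 -12.9  -0.3]
0.9 [ 14.6 -11.5  -0.2]
1.0 [ 15.7 -10.   -0.2]
1.1 [16.6 -8.4 -0.2]
1.2000000000000002 [17.4 -6.7 -0.1]
1.3000000000000003 [18.  -4.9 -0.1]
1.4000000000000001 [18.4 -3.1 -0.1]
```

The pull is gripped (opening 22.9 mm over a 24 mm bar). I'm raising the lid along the arc, checking in stages.

Emit:
carry_out(
  moves=[
    {"dp": [0,-7,0],"twist": 0,"gripper": 0},
    {"dp": [1,-8,0],"twist": 0,"gripper": 0},
    {"dp": [1,-8,0],"twist": 0,"gripper": 0},
    {"dp": [2,-9,0],"twist": 0,"gripper": 0},
    {"dp": [2,-9,0],"twist": 0,"gripper": 0},
    {"dp": [3,-9,0],"twist": 0,"gripper": 0},
    {"dp": [0,0,0],"twist": 0,"gripper": 0},
  ],
)

```text
t: 12.63
position: [0.4572, -0.1522, 0.1439]
eef_rot: [[0.994, -0.009, -0.107], [0.107, -0.024, 0.994], [-0.011, -1.0, -0.023]]
force: [1.2, 0.3, -1.9]
opening: 0.0231
```

Run:
```python
from h import *
tell();lid(np.arange(.4,1.1,.1))
```

```text
t 12.63 tcp [ 0.4572 -0.1522  0.1439] F [ 1.2  0.3 -1.9] open 0.0231 yaw 6.15 tilt [-0.009 -0.024 -1.   ] j [-15.   5.  28. 112.  -1.  64. 110.]
twist -0.001
r-RL 0.27153414869351966 lid 0.27452973817734716 yoff 0.4272341832881962
0.4 [  9.1 -21.5  -0.9]
0.5 [  9.  -16.3  -0.4]
0.6 [ 10.6 -15.3  -0.3]
0.7 [ 12.  -14.2  -0.3]
0.7999999999999999 [ 13.4 -12.9  -0.3]
0.8999999999999999 [ 14.6 -11.5  -0.2]
0.9999999999999999 [ 15.7 -10.   -0.2]
```

Emit:
carry_out(
  moves=[
    {"dp": [3,-8,0],"twist": 0,"gripper": 0},
    {"dp": [4,-9,0],"twist": 0,"gripper": 0},
    {"dp": [4,-9,0],"twist": 0,"gripper": 0},
    {"dp": [5,-8,0],"twist": 0,"gripper": 0},
    {"dp": [5,-8,0],"twist": 0,"gripper": 0},
    {"dp": [5,-8,0],"twist": 0,"gripper": 0},
    {"dp": [6,-7,0],"twist": 0,"gripper": 0},
    {"dp": [6,-7,0],"twist": 0,"gripper": 0},
    {"dp": [0,0,0],"twist": 0,"gripper": 0},
  ],
)

```text
t: 13.38
position: [0.4958, -0.148, 0.2091]
eef_rot: [[0.994, -0.016, -0.105], [0.105, -0.026, 0.994], [-0.019, -1.0, -0.024]]
force: [0.8, -1.4, -1.0]
opening: 0.0229
```

Run:
```python
from h import *
tell();lid(np.arange(.8,1.5,.1))
```

```text
t 13.38 tcp [ 0.4958 -0.148   0.2091] F [ 0.8 -1.4 -1. ] open 0.0229 yaw 6.03 tilt [-0.016 -0.026 -1.   ] j [-16.   6.  28. 103.  -1.  72. 109.]
twist -0.003
r-RL 0.6649927523451338 lid 0.6841042651519489 yoff 0.5369259400200087
0.8 [ 15.8 -14.8  -0.8]
0.9 [ 14.5 -11.6  -0.2]
1.0 [ 15.6 -10.1  -0.2]
1.1 [16.6 -8.5 -0.2]
1.2 [17.3 -6.8 -0.1]
1.2999999999999998 [17.9 -5.1 -0.1]
1.4 [18.3 -3.2 -0. ]
```

Emit:
carry_out(
  moves=[
    {"dp": [6,-6,0],"twist": 0,"gripper": 0},
    {"dp": [7,-6,0],"twist": 0,"gripper": 0},
    {"dp": [7,-6,0],"twist": 0,"gripper": 0},
    {"dp": [7,-6,0],"twist": 0,"gripper": 0},
    {"dp": [8,-5,0],"twist": 0,"gripper": 0},
    {"dp": [8,-5,0],"twist": 0,"gripper": 0},
    {"dp": [8,-4,0],"twist": 0,"gripper": 0},
    {"dp": [8,-4,0],"twist": 0,"gripper": 0},
    {"dp": [0,0,0],"twist": 0,"gripper": 0},
  ],
)

```text
t: 14.13
position: [0.5535, -0.1415, 0.2504]
eef_rot: [[0.994, -0.032, -0.103], [0.102, -0.025, 0.994], [-0.034, -0.999, -0.022]]
force: [4.3, -2.3, -4.6]
opening: 0.0227
```

Run:
```python
from h import *
tell();lid(np.arange(1.2,1.55,.1))
```

```text
t 14.13 tcp [ 0.5535 -0.1415  0.2504] F [ 4.3 -2.3 -4.6] open 0.0227 yaw 5.88 tilt [-0.032 -0.025 -0.999] j [-15.  13.  28.  91.  -5.  79. 109.]
twist -0.006
r-RL -0.2898139920667342 lid 1.0694297839411737 yoff 0.6823004855587178
1.2 [22.2 -9.8 -0.8]
1.3 [17.9 -5.3 -0. ]
1.4000000000000001 [18.3 -3.5  0. ]
1.5000000000000002 [18.6 -1.7  0.1]
```

Emit:
carry_out(
  moves=[
    {"dp": [7,-4,0],"twist": 0,"gripper": 0},
    {"dp": [8,-3,0],"twist": 0,"gripper": 0},
    {"dp": [8,-3,0],"twist": 0,"gripper": 0},
    {"dp": [8,-3,0],"twist": 0,"gripper": 0},
    {"dp": [8,-2,0],"twist": 0,"gripper": 0},
    {"dp": [8,-2,0],"twist": 0,"gripper": 0},
    {"dp": [8,-1,0],"twist": 0,"gripper": 0},
    {"dp": [0,0,0],"twist": 0,"gripper": 0},
    {"dp": [0,0,0],"twist": 0,"gripper": 0},
  ],
)

```text
t: 14.88
position: [0.6077, -0.1355, 0.266]
eef_rot: [[0.994, -0.043, -0.102], [0.101, -0.023, 0.995], [-0.046, -0.999, -0.019]]
force: [-4.6, -2.9, -3.2]
opening: 0.0227
```

Run:
```python
from h import *
tell();lid(np.arange(1.5,1.55,.1))
c=bot.camera("wrist");cv2.imwrite("pics/w7.png",c["img"][:,:,::-1])
c=bot.camera("scene");cv2.imwrite("pics/s7.png",c["img"][:,:,::-1])
```

```text
t 14.88 tcp [ 0.6077 -0.1355  0.266 ] F [-4.6 -2.9 -3.2] open 0.0227 yaw 5.81 tilt [-0.043 -0.023 -0.999] j [-14.  21.  28.  80.  -8.  83. 110.]
twist -0.007
r-RL -0.6480259399522237 lid 1.3771842422657916 yoff 0.766649491994999
1.5 [22.6 -3.2 -0.7]
```

View pics/w7.png

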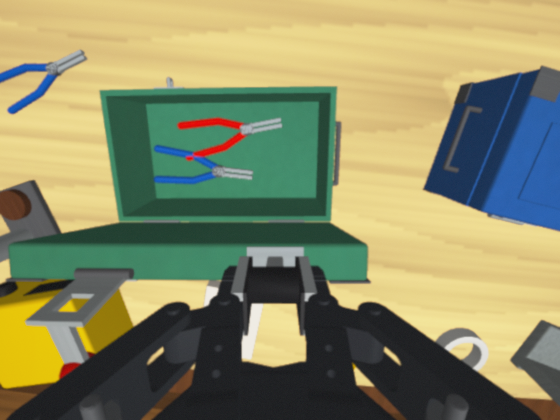

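View pics/s7.png

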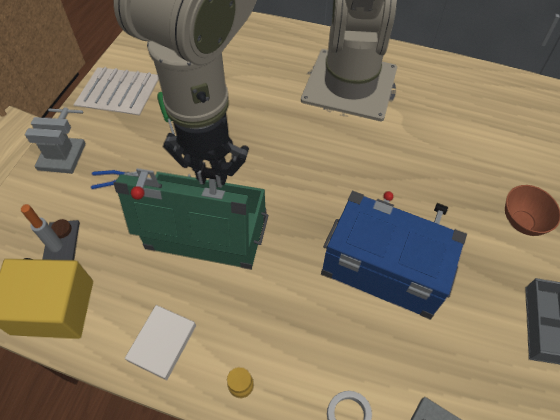

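The lid is nearly upright at about 1.38 rad, with the chest open and the pliers visible. The hasp still stands out, with its ball at scene (138,193). Now I release and rise.

Emit:
carry_out(
  moves=[
    {"dp": [0,0,0],"twist": 0,"gripper": 0.6},
    {"dp": [0,0,0],"twist": 0,"gripper": 0.6},
    {"dp": [0,0,0],"twist": 0,"gripper": 0.6},
    {"dp": [0,0,0],"twist": 0,"gripper": 0.6},
    {"dp": [0,-10,0],"twist": 0,"gripper": 0.6},
    {"dp": [0,-15,0],"twist": 0,"gripper": 0.6},
    {"dp": [0,-20,0],"twist": 0,"gripper": 0.6},
    {"dp": [0,-20,0],"twist": 0,"gripper": 0.6},
    {"dp": [-10,-20,0],"twist": 0,"gripper": 0.6},
    {"dp": [-30,-10,0],"twist": 0,"gripper": 0.6},
    {"dp": [-30,0,0],"twist": 0,"gripper": 0.6},
    {"dp": [-30,0,0],"twist": 0,"gripper": 0.6},
    {"dp": [-30,0,0],"twist": 0,"gripper": 0.6},
    {"dp": [0,0,0],"twist": 0,"gripper": 0.6},
    {"dp": [0,0,0],"twist": 0,"gripper": 0.6},
    {"dp": [0,0,0],"twist": 0,"gripper": 0.6},
  ],
)

```text
t: 16.32
position: [0.4803, -0.1444, 0.3841]
eef_rot: [[0.994, -0.019, -0.107], [0.107, -0.019, 0.994], [-0.021, -1.0, -0.017]]
force: [0.3, -0.5, -0.3]
opening: 0.0512
```

Run:
```python
from h import *
tell()
s=bot.camera("scene");cv2.imwrite("pics/s8.png",s["img"][:,:,::-1])
t=bot.camera("top");cv2.imwrite("pics/t8.png",t["img"][:,:,::-1])
o=bot.get_obs();T=np.eye(4);T[:3,:3]=o["eef_rot"];T[:3,3]=o["position"]
c=bot.camera("wrist");P=T@c["tool_from_camera"];np.savez("w8.npz",**c,P=P);cv2.imwrite("pics/w8.png",c["img"][:,:,::-1])
b=blobs(s["img"],"red",(375,185,400,205))[0];print("blue ball",b, blobs(t["img"],"red",(180,250,205,270))[0])
print(blobs(s["img"],"red",(110,140,260,230))[0],blobs(s["img"],"black",(180,150,260,210))[0])
```

```text
t 16.32 tcp [ 0.4803 -0.1444  0.3841] F [ 0.3 -0.5 -0.3] open 0.0512 yaw 6.14 tilt [-0.019 -0.019 -1.   ] j [-17.   1.  28.  87.   1.  93. 107.]
twist -0.001
blue ball [([388.18, 195.57], 61, [384, 192, 9, 8])] [([190.74, 258.66], 65, [187, 254, 9, 10])]
[([136.96, 192.4], 125, [131, 187, 13, 12])] [([211.17, 173.49], 138, [204, 168, 15, 12])]
```

View pics/s8.png

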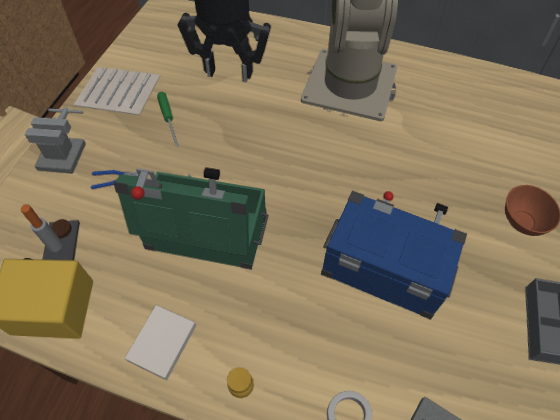

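View pics/w8.png

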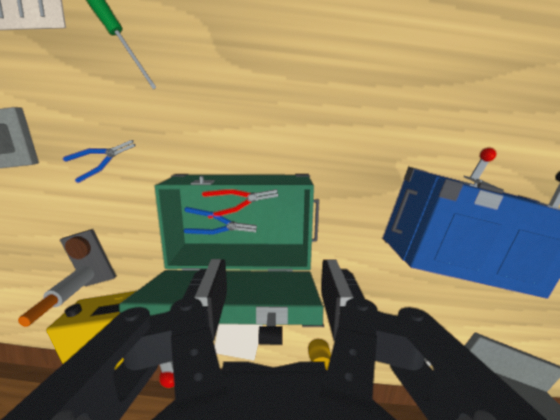

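The lid stands open and the gripper is clear. The black pull is at scene (211,173), the green chest's ball at (137,192), and the blue ball is unmoved. One last numeric check of the angles.

Run:
```python
from h import *
s=load("scene0")
def hit(uv,P0): # intersect with plane normal CY through P0
    O,d=ray(s,uv); return O+d*((P0-O)@CY)/(d@CY)
def cyl(uv,C,r):
    O,d=ray(s,uv);ox,oz=(O-C)@CX,(O-C)[2];dx,dz=d@CX,d[2]
    return [np.arctan2((O+q.real*d-C)[2],-((O+q.real*d-C)@CX)) for q in np.roots([dx*dx+dz*dz,2*(ox*dx+oz*dz),ox*ox+oz*oz-r*r])]
la=np.array(cyl((211.17,173.49),HI,RL))-F0;print("lid",la)
w=load("w8");b=blobs(w["img"],"black",(255,325,285,350),40)[0];print(b)
if b: print("lid pull tri",tri([ray(s,(211.17,173.49)),ray(w,b[0][0],w["P"])]), "expected 1.38:",HI+RL*(-np.cos(1.38+F0)*CX+np.array([0,0,np.sin(1.38+F0)])))
r=blobs(w["img"],"red",(150,360,185,400),20)[0];print(r)
q,e=tri([ray(s,(136.96,192.4)),ray(w,r[0][0],w["P"])]);print("ball",q,e)
L=1.38
v=PIN-HI; vx,vz=v@CX,v[2]; c_,s_=np.cos(L),np.sin(L)
px,pz=c_*vx+s_*vz*1.0, -s_*vx+c_*vz   # rotate about hinge: -x -> +z
d=q-HI; rx,rz=d@CX-px,d[2]-pz
bx,bz=c_*rx-s_*rz, s_*rx+c_*rz
print("hasp theta",np.arctan2(bz,-bx)+np.radians(42.1),"r",np.hypot(bx,bz))
```

```text
lid [-0.2613972   1.36737768]
[([270.1, 334.45], 348, [260, 326, 21, 18])]
lid pull tri (array([ 0.60584421, -0.13572167,  0.28384987]), [np.float64(0.34244247301279096), np.float64(0.3424424730127362)]) expected 1.38: [ 0.60905853 -0.13574913  0.28540045]
[([166.76, 379.64], 204, [159, 372, 16, 16])]
ball [ 0.67784494 -0.23876268  0.28405892] [np.float64(1.9049118094353643), np.float64(1.9049118094353807)]
hasp theta 1.7602737941768547 r 0.05781618284385005
```

Lid ≈1.37 rad and hasp ≈1.76 rad, both well clear of their limits. Handing in.

Run:
```python
from h import *
print(bot.sign_off()); tell()
```

```text
the job is handed in; nothing more can be done
None
the job is handed in; nothing more can be done
```

I swung the green chest's hasp up by its red ball to about 1.85 rad with the lid still down. Then I raised the lid by its black pull, let go, and moved the gripper clear. I handed the job in with the clock at about 16.5 s of the 48 s allowed; no verdict was reported.

**Slip on the way:** the ball slid out of the fingers at about 1.5 rad on the first swing. I gripped it again lower down and finished the swing before touching the lid.

**Last checks:**

| Check | Result |
|---|---|
| Lid angle, by camera | about 1.37 rad (1.38 rad by arm position just before release) |
| Hasp angle, by camera | about 1.76 rad with the lid up, about 0.09 below the 1.85 rad measured before lifting; within what I'd expect from measurement error, and well above 1.2 |
| Blue chest's hasp ball | in the same place as at the start, to within 0.2 pixel in both fixed cameras |
| Gripper | open and clear, with under 1 N on the tool |

I did not measure the lid's speed after release. I only saw that it was still standing in the pictures about 1.1 s after the fingers began to open.

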